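# Hold a sensor probe centred in the measuring stand

## Robot

A 6-joint arm with a two-finger parallel gripper is mounted at the origin on the work surface. World frame = base frame: x ahead of the robot, y to its left, z up, the work surface at z = 0. Lengths are in m, angles in degrees, forces in N, time in s.
With the tool pointing down it reaches from about 0.3 to 0.75 m from the base axis. Payload 8.5 kg.
Tool frame: the origin (TCP) lies midway between the tips of the shut fingers; the grasp point (between the pads) lies 19 mm behind it (env.pinch_z is the z of the grasp point in the tool frame, in m); z points along the fingers, y is the line along which they close (so a half turn about z gives the same grasp; the last joint's range is limited). The gripper opens to 85 mm and grips with 20 to 120 N. Pads are 22 mm wide; open, the fingers measure 114 mm over their backs; the gripper's body (76 mm by 85 mm) begins 54 mm behind the grasp point. The pads swing forward as they close: fully open they stand 13 mm farther back than shut.
Start: joints at [-78.398, 21.807, 74.336, -0, 83.858, -12.336], TCP at [0.223, -0.503, 0.231] pointing down, gripper open.
Joint ranges: [-178.18, 178.18], [-50.72, 133.34], [12.68, 142.11], [-81.47, 261.47], [9.98, 163.14], [-165.26, 165.26]. Speed limits (degrees/s): [136.94, 136.94, 180, 180, 180, 180].

## Interface

Orientations are given as a 3x3 rotation matrix whose columns are the frame's x, y, z axes.
In Python, from rig import env gives the robot as it stands.
- The arm moves only by the tool arm_command, never from a script. Its argument "deltas" is a list of rows, each an object of numbers: "rx", "ry", "rz": the turn, a rotation vector about the tool's x, y, z in rad; "dx", "dy", "dz": the shift along the tool's x, y, z in m; "fingers": the finger opening in m, from 0 to 0.0854. In form: [{"rx": .., "ry": .., "rz": .., "dx": .., "dy": .., "dz": .., "fingers": ..}, ...]. A call has 1 to 12 rows; each row shifts and turns the commanded pose from where the row before left it, along the tool's axes as they then stand; what a row does not reach is not made up. A row lasts 1/10 s, in which the tool goes at most 50 mm and 8.59 degrees, less where a joint would pass 70% of its speed; a pose out of reach is approached as far as the arm can. A call is refused whole if a number of a shift passes 0.05 or a number of a turn 0.15, either way. A call with a gripper value outside its range is refused whole. The fingers move at their own pace and stop on an object; "squeeze" is the grip in N (left out, the last holds). Time passes only in rows, so rows that do not move let the fingers close. It gives the time, the measured TCP pose, the force, the opening and the grip force at its end, in the units of the state.
- env.observe(): the state, without advancing time (a new reading comes with each control period).
- env.get_image(name): name is "scene" or "top"; returns a dict with "color" (400x640x3 uint8, blue, green, red), "camera_matrix" (3x3 intrinsics, pixels), "eye" and "orientation" of the camera in the world. Camera axes: x right, y up, looking along -z (the intrinsics and any distortion apply to the point x, -y, -z); pixel columns grow to the right and rows downward; lengths in m; the calibration is good to about 2 mm. A picture is of the moment at which its call begins. There is no depth.
- env.close_job(): hands the job in; it is judged then, once.
Trained networks look in a picture, given as the dict that the camera call returned (one of the last four; its "shot" number tells which), for a name from the list of things; names that differ only in an ending like _2 or _b are one class to them, and where a whole thing is asked for, a point or a joint stands for the part that bears it (a point fixed in the world has none). Each returns a list of dicts, best first, with "p" (0 to 1); they miss things now and then, are a little off and sometimes report something else, mostly with a low value. They report only what shows in the picture. A call takes as long as a camera call.
- env.look_for(query, picture): "box" ([left, top, right, bottom] in pixels, round what is visible of it).
- env.tip_of(query, picture): "location" ([column, row] in pixels: a listed point, or the origin of a listed thing).
The state is a dict: "time_s": time; "q": joint angles; "qvel": joint speeds; "joint_efforts": joint torques, N m; "position": TCP position; "tool_rot": TCP orientation; "ft_force": force on the tool from outside, world axes, zero at the start; "wrist_torque": the same for the moment, N m; "grip_width": finger opening in m; "gripper_force": force on a finger pad.
Only numpy, scipy, OpenCV 4.12 (cv2) and the standard library are available. Lean on these libraries where they do the work, as an engineer would, in place of code of your own. Each camera call takes 0.05 s, during which the arm holds its last target. There are 200 camera calls.

## Task

Take the probe with the fat round head out of the probe rest, gripping its thin-walled head only lightly, and lower it upright through the guide hole of the measuring stand without touching the stand or the jar under the hole. Finish while still holding it there, still and centred in the hole, with its tip about halfway down the jar and touching nothing; leave the other two probes and everything else on the bench where they are.

Things in the scene. Friction and masses are not known exactly. Their poses are not given: they have to be found in the camera images.
- probe: The probe to use; origin at its tip, z up the shaft. Steel shaft 12 mm in diameter, 115 mm long; black collar 30 mm across, 6 mm high (115 to 121 mm above the tip); black round head 26 mm across, 50 mm high (121 to 171 mm); 10 mm wide nub on top (to 177 mm). 70 to 120 g. Hangs upright by its collar in one of the rest's three holes, tip 15 mm above the bench.
- probe_tip (a point): lowest point of the probe, on its axis
- probe_shaft (a point): point on the probe's axis 55 mm above the tip
- probe_head (a point): middle of the probe's round head, on its axis, 146 mm above the tip: the place to grip. The head is thin-walled: the contact force of both fingers on it, added up, must stay below 110 N; a grip of 20 to 35 N per finger is right.
- square_probe: Another probe in the rest, to be left there: same shaft and collar, but a square head 24 x 24 mm, 30 mm high (its top 166 mm above the bench). Origin at its tip, z up.
- slim_probe: Another probe in the rest, to be left there: shaft 8 mm, same collar, and a thin round head 14 mm across, 30 mm high (its top 166 mm above the bench). Origin at its tip, z up.
- rest: Fixed probe rest: base 100 x 230 mm (x, y), 10 mm high; two end walls; top plate 70 x 218 mm, 12 mm thick, its top 130 mm above the bench, with three 16 mm through holes along its own y axis at y = -62, 0 and +62 mm. Which probe hangs in which hole varies. Origin: centre of the underside, z up.
- stand: Fixed measuring stand, origin underside on the axis of hole and jar, z up. Base plate x -65 to 65, y -70 to 100 mm, 12 mm thick; a 16 mm column at y = +70 mm carries, by an arm, a square aluminium guide plate 54 x 54 mm, 13 mm thick, with a vertical through hole of 24 mm. Top of the guide plate and of the whole stand: 105 mm above the bench.
- guide (a point): centre of the guide hole at the top face of the guide plate, 105 mm above the bench
- jar_floor (a point): centre of the inner floor, 16 mm above the bench, of the fixed open glass jar that stands under the guide hole on the same axis: 52 mm outside, 46 mm inside diameter, rim 70 mm above the bench
- amber_bottle: bystander: amber jar with lid, 60 mm across, 105 mm high; origin under its centre
- white_bottle: bystander: white bottle, 56 mm across, 110 mm high; origin under its centre
- beaker: bystander: glass beaker, 70 mm across, 80 mm high; origin under its centre
- cuvette_box: bystander: low white open box with dividers, 110 x 45 x 35 mm; origin under its centre
- petri_dish: bystander: flat round glass dish, 90 mm across, 15 mm high; origin under its centre
- timer: bystander: flat white timer, 60 x 80 x 25 mm; origin under its centre

How it is judged (in metres and radians):
On the way, in this order (a step that is already met when the one before it is completed fails the run):
1. the probe is lifted out of the rest, its tip above the plate (height (world z) of probe_tip above 0.132 m and contact force between the fingers and probe above 1 N), for 0.1 s.
2. its tip has gone into the guide hole from above (height (world z) of probe_tip between 0.07 and 0.105 m and horizontal distance between probe_tip and guide below 0.007 m).
At the end, for the whole second after the job is handed in: The fingers hold the probe still, within 0.08 rad of upright, through the guide hole: tip within 5 mm and the point 55 mm above it within 4 mm of the hole's axis, tip 14 to 42 mm above the jar floor (halfway is 27 mm), touching neither stand, jar nor rest (contact force between the fingers and probe above 1 N and z of probe_tip in the frame of jar_floor between 0.014 and 0.042 m and horizontal distance between probe_tip and guide below 0.005 m and horizontal distance between probe_shaft and guide below 0.004 m and angle between probe's own z axis and vertical below 0.08 rad and contact force between probe and stand below 0.1 N and contact force between probe and rest below 0.1 N and linear speed of probe below 0.01 m/s); the arm keeps its last pose, push and grip.
It fails at once if the probe touches the stand: guide plate, bore wall or jar (contact force between probe and stand above 0.3 N).
It fails at once if the probe's thin-walled head is squeezed with more than 110 N, both fingers added up (contact force between the fingers and probe above 110 N).
It fails at once if one of the other two probes is lifted or shifted by more than 20 mm (distance of any of square_probe, slim_probe from where it was at the start of the episode above 0.02 m).
It fails at once if something else on the bench is moved by more than 30 mm (distance of any of amber_bottle, white_bottle, beaker, cuvette_box, petri_dish, timer from where it was at the start of the episode above 0.03 m).
It also fails if it takes over 58 s, if anything falls off the work surface, if the arm or the gripper's body presses on something with over 40 N, if the wrist force passes 120 N, or if a joint passes its speed limit or range.

## Working session

There is one attempt and no reset: what is moved stays moved. The work goes in short steps, Python scripts to look and compute and a tool call to move; the robot and the scene stay as the last step left them, time stands still between calls to the robot, and variables do not carry over. Pictures are saved under pics/ and viewed, at most 10 in all, crops included, and the job is handed in when it is done.

Besides the shell and the picture viewer there is one more tool, called after ">>>" by a JSON object that holds its "fn" and its "kwargs", one argument or row to a line. arm_command: Moves the arm, as the interface text tells. Its arguments: {"type":"object","properties":{"deltas":{"type":"array"},"squeeze":{"type":"number"}},"required":["deltas"]}

```bash
mkdir -p pics; cat > h.py <<'E'
import numpy as np, cv2
from rig import env
def ray(p,uv):
    K=np.array(p["camera_matrix"]);R=np.array(p["orientation"])
    d=np.linalg.inv(K)@[uv[0],uv[1],1]
    return np.array(p["eye"]),R@np.array([d[0],-d[1],-d[2]])
def at_z(p,uv,z):
    e,d=ray(p,uv); return e+d*(z-e[2])/d[2]
def proj(p,X):
    K=np.array(p["camera_matrix"]);R=np.array(p["orientation"])
    c=R.T@(np.array(X)-p["eye"]); c=K@[c[0],-c[1],-c[2]]; return c[:2]/c[2]
def tri(obs):
    A=np.zeros((3,3));b=np.zeros(3)
    for p,uv in obs:
        e,d=ray(p,uv);d=d/np.linalg.norm(d);M=np.eye(3)-np.outer(d,d);A+=M;b+=M@e
    return np.linalg.solve(A,b)
E
python3 - <<'E'
from h import *
np.set_printoptions(precision=4,suppress=True)
print(env.pinch_z, env.observe())
P={n:env.get_image(n) for n in("scene","top")}
for n,p in P.items():
    cv2.imwrite(f"pics/{n}0.png",p["color"]); print(n,p["camera_matrix"],p["eye"],p["orientation"],p.keys())
Z=dict(probe_tip=.015,probe_shaft=.07,probe_head=.161,guide=.105,jar_floor=.016,square_probe=.015,slim_probe=.015,rest=0,stand=0,amber_bottle=0,white_bottle=0,beaker=0,cuvette_box=0,petri_dish=0,timer=0)
for q,z in Z.items():
    o=[]
    for n,p in P.items():
        t=env.tip_of(q,p)
        for a in t[:2]: print(q,n,round(a["p"],2),np.round(a["location"],1),at_z(p,a["location"],z))
        if t:o.append((p,t[0]["location"]))
    if len(o)==2: print("  tri",tri(o))
E
```

```text
-0.0187 {'time_s': 0.0, 'q': array([-78.3978,  21.8432,  74.3863,  -0.0019,  83.8585, -12.3343]), 'qvel': array([ 0.0797,  0.0031,  0.0024, -0.0765,  0.0454, -0.0357]), 'joint_efforts': array([  0.    , -44.8464, -23.128 ,  -0.0002,   0.0047,  -0.    ]), 'position': array([ 0.2231, -0.5024,  0.2307]), 'tool_rot': array([[ 0.914 ,  0.4057, -0.0003],
       [ 0.4057, -0.914 ,  0.0015],
       [ 0.0003, -0.0015, -1.    ]]), 'ft_force': array([-0.8442, -0.1141,  0.0961]), 'wrist_torque': array([ 0.0178,  0.0143, -0.0192]), 'gripper_force': 0.0, 'grip_width': 0.08523179642808817}
scene [[495.1522   0.     323.8272]
 [  0.     495.1522 202.1703]
 [  0.       0.       1.    ]] [1.2182 0.9018 1.1819] [[-0.8209 -0.3846  0.422 ]
 [ 0.5707 -0.5758  0.5854]
 [ 0.0179  0.7214  0.6923]] dict_keys(['color', 'camera_matrix', 'eye', 'orientation', 'shot'])
top [[419.9274   0.     316.5705]
 [  0.     419.9274 196.7723]
 [  0.       0.       1.    ]] [ 0.3196 -0.0049  1.4362] [[ 0.0039  0.9815 -0.1915]
 [-0.9999  0.0018 -0.0108]
 [-0.0102  0.1916  0.9814]] dict_keys(['color', 'camera_matrix', 'eye', '
[... 1981 characters left out ...]
top 0.8 [320.5 160.1] [ 0.7323 -0.0025  0.    ]
  tri [ 0.7396 -0.0078 -0.0027]
cuvette_box scene 0.9 [330.2 223.9] [ 0.5393 -0.001   0.    ]
cuvette_box scene 0.5 [302.7 186.2] [ 0.5134 -0.207   0.    ]
cuvette_box top 0.71 [319.3 215.5] [0.534  0.0012 0.    ]
cuvette_box top 0.66 [380.7 218.1] [ 0.5254 -0.2103  0.    ]
  tri [ 0.5363 -0.0006 -0.0022]
petri_dish scene 0.77 [446.6 311.7] [0.4644 0.4604 0.    ]
petri_dish top 0.78 [185.1 235. ] [0.4652 0.462  0.    ]
  tri [0.4652 0.4612 0.0017]
timer scene 0.71 [274.4 248.5] [ 0.7462 -0.0115  0.    ]
timer scene 0.57 [261.5 152.6] [ 0.5398 -0.4559  0.    ]
timer top 0.72 [451.8 218.1] [ 0.526  -0.4545  0.    ]
  tri [ 0.5513 -0.5664 -0.6017]
```

```bash
python3 - <<'E'
import cv2
a=cv2.imread("pics/scene0.png")[130:310,230:470];b=cv2.imread("pics/top0.png")[140:260,180:440]
cv2.imwrite("pics/a1.png",cv2.resize(a,None,fx=3.3,fy=3.3,interpolation=cv2.INTER_CUBIC));cv2.imwrite("pics/b1.png",cv2.resize(b,None,fx=3,fy=3,interpolation=cv2.INTER_CUBIC))
E
```

```text
(no output)
```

View pics/a1.png

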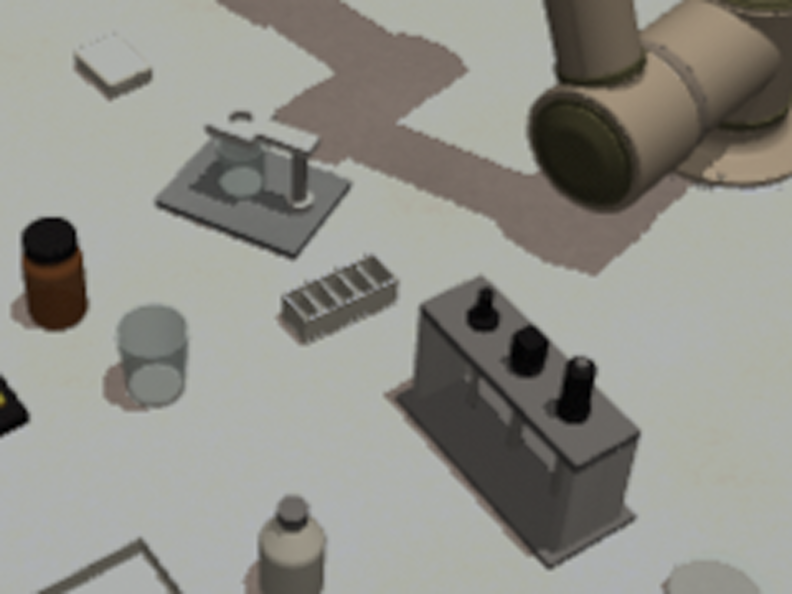

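View pics/b1.png

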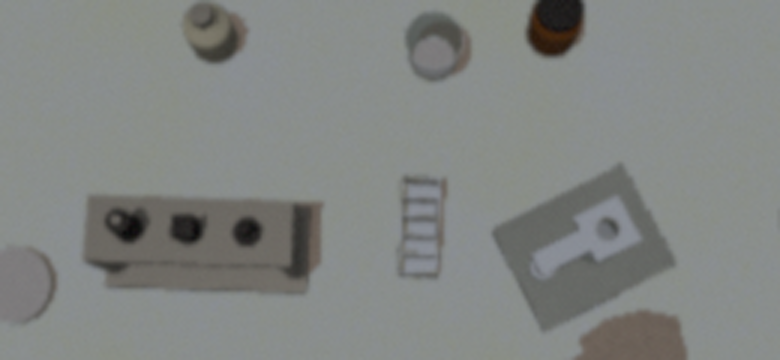

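The round-headed probe hangs at the rest's far +y end (scene 404,248; top 222,214). The guide hole is at scene (303,165) and top (382,216). I'll refine both from enlarged crops and a corner fit.

```bash
python3 - <<'E'
from h import *
from scipy.optimize import least_squares
np.set_printoptions(precision=4,suppress=True)
P={n:env.get_image(n) for n in("scene","top")}
f=lambda c,x,y,s:(c[0]/s+x,c[1]/s+y)
sc=[f(c,230,130,3.3) for c in[(480,277),(638,432),(577,467),(420,303)]]
tp=[f(c,180,140,3) for c in[(90,195),(296,205),(293,268),(85,261)]]
loc_s=[(-.035,-.109),(-.035,.109),(.035,.109),(.035,-.109)]
loc_t=[(.035,.109),(.035,-.109),(-.035,-.109),(-.035,.109)]
def res(v):
    c,s=np.cos(v[2]),np.sin(v[2]);o=[]
    for n,px,lc in(("scene",sc,loc_s),("top",tp,loc_t)):
        for u,l in zip(px,lc): o.append(proj(P[n],[v[0]+c*l[0]-s*l[1],v[1]+s*l[0]+c*l[1],.13])-u)
    return np.concatenate(o)
r=least_squares(res,[.51,.243,0],loss="soft_l1");v=r.x
print("rest",v,np.degrees(v[2]),"res",res(v).reshape(-1,2))
print("probe hole",v[:2]+.062*np.array([-np.sin(v[2]),np.cos(v[2])]))
a=P["scene"]["color"][150:200,275:335];b=P["top"]["color"][190:240,350:410]
im=np.vstack([cv2.resize(x,None,fx=10,fy=6 if 0 else 10,interpolation=cv2.INTER_CUBIC) for x in(a,b)])
im=np.hstack([im[:500],im[500:]]);im=cv2.resize(im,(800,333));cv2.imwrite("pics/c1.png",im)
E
```

```text
rest [ 0.5094  0.2415 -0.0334] -1.9126177508561775 res [[ 0.2486 -2.1241]
 [ 0.3591 -1.5607]
 [-0.8544 -1.4745]
 [-0.4341 -1.1774]
 [-0.7776 -0.2108]
 [-0.7486 -1.1332]
 [-0.9766 -0.0572]
 [-1.0336 -0.2222]]
probe hole [0.5114 0.3035]
```

View pics/c1.png

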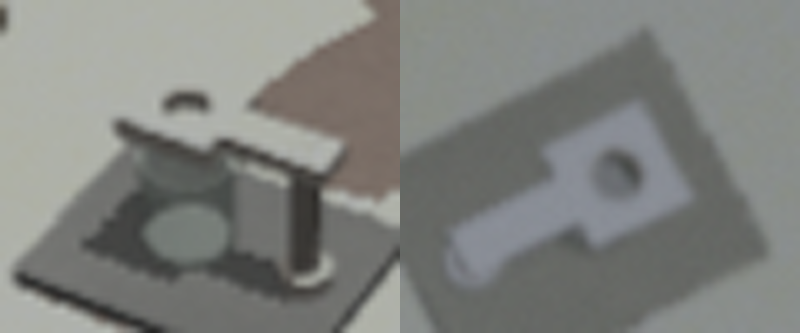

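>>> {"fn": "arm_command", "kwargs": {
  "deltas": [
    {"dz": -0.04},
    {"dz": -0.04, "rz": -0.08},
    {"dz": -0.02, "rz": -0.1},
    {"rz": -0.1}
  ],
  "squeeze": 25
}}

```text
invalid input
```

Scene crop shows the guide plate with hole centre at about (302.9,166.2); the top crop shows it at (382.7,216.1), consistent with the plate's corners. The move was refused, so I'll give every key in each row.

>>> {"fn": "arm_command", "kwargs": {
  "deltas": [
    {"rx": 0, "ry": 0, "rz": 0, "dx": 0, "dy": 0, "dz": -0.04, "fingers": 0.085},
    {"rx": 0, "ry": 0, "rz": -0.08, "dx": 0, "dy": 0, "dz": -0.04, "fingers": 0.085},
    {"rx": 0, "ry": 0, "rz": -0.1, "dx": 0, "dy": 0, "dz": -0.02, "fingers": 0.085}
  ],
  "squeeze": 25
}}

```text
time_s: 2.0
position: [0.2233, -0.5031, 0.3348]
tool_rot: [[0.825, 0.566, 0.001], [0.566, -0.825, -0.005], [-0.002, 0.004, -1.0]]
ft_force: [-0.3, 0.4, -0.5]
grip_width: 0.0853
gripper_force: 0.0
```

```bash
python3 - <<'E'
from h import *
np.set_printoptions(precision=4,suppress=True)
P={n:env.get_image(n) for n in("scene","top")}
s,t=(302.9,166.2),(382.7,216.1)
print("guide",at_z(P["scene"],s,.105),at_z(P["top"],t,.105),tri([(P["scene"],s),(P["top"],t)]))
h=[(P["scene"],(404.5,248.2)),(P["top"],(221.,215.5))]
print("head",tri(h),[at_z(p,u,.161) for p,u in h])
# dark-blob centroid of head in each picture vs predicted for given xy
for n in P: print(n,proj(P[n],[.511,.3035,.161]),proj(P[n],[.511,.3035,.192]))
E
```

```text
guide [ 0.5201 -0.1931  0.105 ] [ 0.5168 -0.2019  0.105 ] [ 0.5166 -0.2017  0.098 ]
head [0.5105 0.3047 0.1527] [array([0.5163, 0.3095, 0.161 ]), array([0.5092, 0.3028, 0.161 ])]
scene [404.5123 245.9984] [406.0159 238.402 ]
top [220.7903 214.9268] [218.3738 213.3872]
```

>>> {"fn": "arm_command", "kwargs": {
  "deltas": [
    {"rx": 0, "ry": 0, "rz": -0.138, "dx": 0, "dy": 0, "dz": 0, "fingers": 0.085},
    {"rx": 0, "ry": 0, "rz": -0.138, "dx": 0, "dy": 0, "dz": 0, "fingers": 0.085},
    {"rx": 0, "ry": 0, "rz": -0.138, "dx": 0, "dy": 0, "dz": 0, "fingers": 0.085},
    {"rx": 0, "ry": 0, "rz": -0.138, "dx": 0, "dy": 0, "dz": 0, "fingers": 0.085},
    {"rx": 0, "ry": 0, "rz": -0.138, "dx": 0, "dy": 0, "dz": 0, "fingers": 0.085},
    {"rx": 0, "ry": 0, "rz": -0.138, "dx": 0, "dy": 0, "dz": 0, "fingers": 0.085},
    {"rx": 0, "ry": 0, "rz": -0.138, "dx": 0, "dy": 0, "dz": 0, "fingers": 0.085},
    {"rx": 0, "ry": 0, "rz": 0, "dx": 0, "dy": 0, "dz": 0, "fingers": 0.085}
  ]
}}

```text
time_s: 2.9
position: [0.2231, -0.5025, 0.3301]
tool_rot: [[0.007, 1.0, -0.0], [1.0, -0.007, 0.002], [0.002, -0.0, -1.0]]
ft_force: [-0.6, 0.4, -0.1]
grip_width: 0.0847
gripper_force: 0.0
```

>>> {"fn": "arm_command", "kwargs": {
  "deltas": [
    {"rx": 0, "ry": 0, "rz": 0, "dx": 0.04, "dy": 0.014, "dz": 0, "fingers": 0.085},
    {"rx": 0, "ry": 0, "rz": 0, "dx": 0.04, "dy": 0.014, "dz": 0, "fingers": 0.085},
    {"rx": 0, "ry": 0, "rz": 0, "dx": 0.04, "dy": 0.014, "dz": 0, "fingers": 0.085},
    {"rx": 0, "ry": 0, "rz": 0, "dx": 0.04, "dy": 0.014, "dz": 0, "fingers": 0.085},
    {"rx": 0, "ry": 0, "rz": 0, "dx": 0.04, "dy": 0.014, "dz": 0, "fingers": 0.085},
    {"rx": 0, "ry": 0, "rz": 0, "dx": 0.04, "dy": 0.014, "dz": 0, "fingers": 0.085},
    {"rx": 0, "ry": 0, "rz": 0, "dx": 0.04, "dy": 0.014, "dz": 0, "fingers": 0.085},
    {"rx": 0, "ry": 0, "rz": 0, "dx": 0.04, "dy": 0.014, "dz": 0, "fingers": 0.085},
    {"rx": 0, "ry": 0, "rz": 0, "dx": 0.04, "dy": 0.014, "dz": 0, "fingers": 0.085},
    {"rx": 0, "ry": 0, "rz": 0, "dx": 0.04, "dy": 0.014, "dz": 0, "fingers": 0.085}
  ]
}}

```text
time_s: 3.9
position: [0.366, -0.1019, 0.3308]
tool_rot: [[0.013, 1.0, -0.0], [1.0, -0.013, 0.0], [0.0, -0.0, -1.0]]
ft_force: [1.8, -0.1, 1.0]
grip_width: 0.0852
gripper_force: 0.0
```

>>> {"fn": "arm_command", "kwargs": {
  "deltas": [
    {"rx": 0, "ry": 0, "rz": 0, "dx": 0.04, "dy": 0.014, "dz": 0, "fingers": 0.085},
    {"rx": 0, "ry": 0, "rz": 0, "dx": 0.04, "dy": 0.014, "dz": 0, "fingers": 0.085},
    {"rx": 0, "ry": 0, "rz": 0, "dx": 0.04, "dy": 0.014, "dz": 0, "fingers": 0.085},
    {"rx": 0, "ry": 0, "rz": 0, "dx": 0.04, "dy": 0.014, "dz": 0, "fingers": 0.085},
    {"rx": 0, "ry": 0, "rz": 0, "dx": 0.04, "dy": 0.014, "dz": 0, "fingers": 0.085},
    {"rx": 0, "ry": 0, "rz": 0, "dx": 0.04, "dy": 0.014, "dz": 0, "fingers": 0.085},
    {"rx": 0, "ry": 0, "rz": 0, "dx": 0.04, "dy": 0.014, "dz": 0, "fingers": 0.085},
    {"rx": 0, "ry": 0, "rz": 0, "dx": 0.04, "dy": 0.014, "dz": 0, "fingers": 0.085},
    {"rx": 0, "ry": 0, "rz": 0, "dx": 0.04, "dy": 0.014, "dz": 0, "fingers": 0.085},
    {"rx": 0, "ry": 0, "rz": 0, "dx": 0.03, "dy": 0.014, "dz": 0, "fingers": 0.085},
    {"rx": 0, "ry": 0, "rz": 0, "dx": 0, "dy": 0, "dz": 0, "fingers": 0.085},
    {"rx": 0, "ry": 0, "rz": 0, "dx": 0, "dy": 0, "dz": 0, "fingers": 0.085}
  ]
}}

```text
time_s: 5.1
position: [0.5085, 0.2856, 0.3302]
tool_rot: [[0.01, 1.0, -0.002], [1.0, -0.01, -0.001], [-0.001, -0.002, -1.0]]
ft_force: [0.7, -0.3, -0.2]
grip_width: 0.0851
gripper_force: 0.0
```

>>> {"fn": "arm_command", "kwargs": {
  "deltas": [
    {"rx": 0, "ry": 0, "rz": 0, "dx": 0.018, "dy": 0.003, "dz": 0, "fingers": 0.085},
    {"rx": 0, "ry": 0, "rz": 0, "dx": 0, "dy": 0, "dz": 0.04, "fingers": 0.085},
    {"rx": 0, "ry": 0, "rz": 0, "dx": 0, "dy": 0, "dz": 0.04, "fingers": 0.085},
    {"rx": 0, "ry": 0, "rz": 0, "dx": 0, "dy": 0, "dz": 0.04, "fingers": 0.085},
    {"rx": 0, "ry": 0, "rz": 0, "dx": 0, "dy": 0, "dz": 0, "fingers": 0.085},
    {"rx": 0, "ry": 0, "rz": 0, "dx": 0, "dy": 0, "dz": 0, "fingers": 0.085}
  ]
}}

```text
time_s: 5.7
position: [0.5121, 0.3027, 0.2127]
tool_rot: [[0.009, 1.0, 0.001], [1.0, -0.009, 0.0], [0.0, 0.001, -1.0]]
ft_force: [-0.0, -0.4, 0.4]
grip_width: 0.0848
gripper_force: 0.0
```

```bash
python3 - <<'E'
from h import *
p=env.get_image("scene");q=env.get_image("top")
a=cv2.resize(p["color"][175:295,340:460],(400,400),interpolation=2);b=cv2.resize(q["color"][160:280,160:280],(400,400),interpolation=2)
cv2.imwrite("pics/d1.png",np.hstack([a,b]))
E
```

```text
(no output)
```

View pics/d1.png

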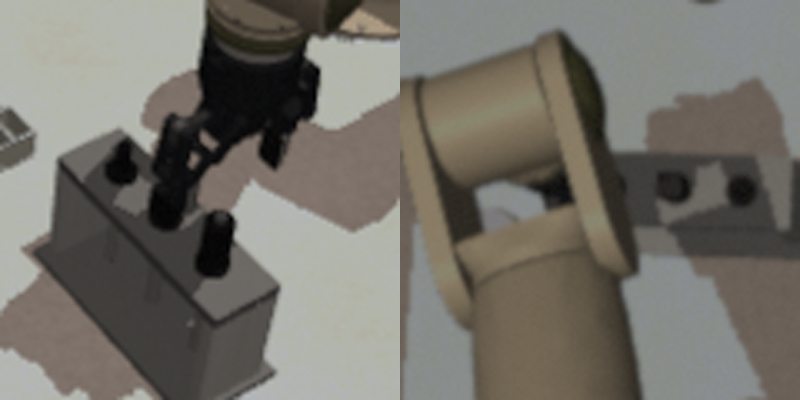

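The open fingers (tips near 175,190 and 275,160 in the left crop) straddle the round head at (215,240), so I'll descend.

>>> {"fn": "arm_command", "kwargs": {
  "deltas": [
    {"rx": 0, "ry": 0, "rz": 0, "dx": 0.001, "dy": 0, "dz": 0.02, "fingers": 0.085},
    {"rx": 0, "ry": 0, "rz": 0, "dx": 0, "dy": 0, "dz": 0.02, "fingers": 0.085},
    {"rx": 0, "ry": 0, "rz": 0, "dx": 0, "dy": 0, "dz": 0.02, "fingers": 0.085},
    {"rx": 0, "ry": 0, "rz": 0, "dx": 0, "dy": 0, "dz": 0.008, "fingers": 0.085},
    {"rx": 0, "ry": 0, "rz": 0, "dx": 0, "dy": 0, "dz": 0, "fingers": 0.085},
    {"rx": 0, "ry": 0, "rz": 0, "dx": 0, "dy": 0, "dz": 0, "fingers": 0.06},
    {"rx": 0, "ry": 0, "rz": 0, "dx": 0, "dy": 0, "dz": 0, "fingers": 0.04},
    {"rx": 0, "ry": 0, "rz": 0, "dx": 0, "dy": 0, "dz": 0, "fingers": 0.034},
    {"rx": 0, "ry": 0, "rz": 0, "dx": 0, "dy": 0, "dz": 0, "fingers": 0.034}
  ]
}}

```text
time_s: 6.7
position: [0.512, 0.3044, 0.1439]
tool_rot: [[0.007, 1.0, 0.001], [1.0, -0.007, 0.0], [0.0, 0.001, -1.0]]
ft_force: [0.7, -0.1, 0.0]
grip_width: 0.0341
gripper_force: 0.0
```

>>> {"fn": "arm_command", "kwargs": {
  "deltas": [
    {"rx": 0, "ry": 0, "rz": 0, "dx": 0, "dy": 0, "dz": 0, "fingers": 0.03},
    {"rx": 0, "ry": 0, "rz": 0, "dx": 0, "dy": 0, "dz": 0, "fingers": 0.028},
    {"rx": 0, "ry": 0, "rz": 0, "dx": 0, "dy": 0, "dz": 0, "fingers": 0.0275}
  ],
  "squeeze": 25
}}

```text
time_s: 7.0
position: [0.5118, 0.3043, 0.1433]
tool_rot: [[0.007, 1.0, -0.0], [1.0, -0.007, 0.0], [0.0, -0.0, -1.0]]
ft_force: [-0.2, 0.4, 0.5]
grip_width: 0.0274
gripper_force: 0.0
```

>>> {"fn": "arm_command", "kwargs": {
  "deltas": [
    {"rx": 0, "ry": 0, "rz": 0, "dx": 0, "dy": 0, "dz": 0, "fingers": 0.024},
    {"rx": 0, "ry": 0, "rz": 0, "dx": 0, "dy": 0, "dz": 0, "fingers": 0.022},
    {"rx": 0, "ry": 0, "rz": 0, "dx": 0, "dy": 0, "dz": 0, "fingers": 0.02},
    {"rx": 0, "ry": 0, "rz": 0, "dx": 0, "dy": 0, "dz": 0, "fingers": 0.02}
  ]
}}

```text
time_s: 7.4
position: [0.5119, 0.3044, 0.1434]
tool_rot: [[0.007, 1.0, 0.0], [1.0, -0.007, 0.0], [0.0, 0.0, -1.0]]
ft_force: [0.0, -0.4, 1.6]
grip_width: 0.0251
gripper_force: 24.6
```

>>> {"fn": "arm_command", "kwargs": {
  "deltas": [
    {"rx": 0, "ry": 0, "rz": 0, "dx": 0, "dy": 0, "dz": -0.005, "fingers": 0.02},
    {"rx": 0, "ry": 0, "rz": 0, "dx": 0, "dy": 0, "dz": -0.01, "fingers": 0.02},
    {"rx": 0, "ry": 0, "rz": 0, "dx": 0, "dy": 0, "dz": -0.015, "fingers": 0.02},
    {"rx": 0, "ry": 0, "rz": 0, "dx": 0, "dy": 0, "dz": -0.015, "fingers": 0.02},
    {"rx": 0, "ry": 0, "rz": 0, "dx": 0, "dy": 0, "dz": -0.015, "fingers": 0.02},
    {"rx": 0, "ry": 0, "rz": 0, "dx": 0, "dy": 0, "dz": -0.02, "fingers": 0.02},
    {"rx": 0, "ry": 0, "rz": 0, "dx": 0, "dy": 0, "dz": -0.02, "fingers": 0.02},
    {"rx": 0, "ry": 0, "rz": 0, "dx": 0, "dy": 0, "dz": -0.02, "fingers": 0.02},
    {"rx": 0, "ry": 0, "rz": 0, "dx": 0, "dy": 0, "dz": -0.02, "fingers": 0.02},
    {"rx": 0, "ry": 0, "rz": 0, "dx": 0, "dy": 0, "dz": -0.02, "fingers": 0.02},
    {"rx": 0, "ry": 0, "rz": 0, "dx": 0, "dy": 0, "dz": -0.015, "fingers": 0.02},
    {"rx": 0, "ry": 0, "rz": 0, "dx": 0, "dy": 0, "dz": 0, "fingers": 0.02}
  ],
  "squeeze": 27
}}

```text
time_s: 8.6
position: [0.5121, 0.3045, 0.321]
tool_rot: [[0.007, 1.0, 0.004], [1.0, -0.007, 0.002], [0.002, 0.004, -1.0]]
ft_force: [0.3, 0.1, -1.1]
grip_width: 0.0254
gripper_force: 26.6
```

>>> {"fn": "arm_command", "kwargs": {
  "deltas": [
    {"rx": 0, "ry": 0, "rz": 0, "dx": -0.01, "dy": 0, "dz": 0, "fingers": 0.02},
    {"rx": 0, "ry": 0, "rz": 0, "dx": -0.02, "dy": 0, "dz": 0, "fingers": 0.02},
    {"rx": 0, "ry": 0, "rz": 0, "dx": -0.03, "dy": 0.005, "dz": 0, "fingers": 0.02},
    {"rx": 0, "ry": 0, "rz": 0, "dx": -0.03, "dy": 0, "dz": 0, "fingers": 0.02},
    {"rx": 0, "ry": 0, "rz": 0, "dx": -0.03, "dy": 0, "dz": 0, "fingers": 0.02},
    {"rx": 0, "ry": 0, "rz": 0, "dx": -0.03, "dy": 0, "dz": 0, "fingers": 0.02},
    {"rx": 0, "ry": 0, "rz": 0, "dx": -0.03, "dy": 0, "dz": 0, "fingers": 0.02},
    {"rx": 0, "ry": 0, "rz": 0, "dx": -0.03, "dy": 0, "dz": 0, "fingers": 0.02},
    {"rx": 0, "ry": 0, "rz": 0, "dx": -0.03, "dy": 0, "dz": 0, "fingers": 0.02},
    {"rx": 0, "ry": 0, "rz": 0, "dx": -0.03, "dy": 0, "dz": 0, "fingers": 0.02}
  ]
}}

```text
time_s: 9.6
position: [0.514, 0.0326, 0.3173]
tool_rot: [[0.007, 1.0, -0.002], [1.0, -0.007, 0.0], [0.0, -0.002, -1.0]]
ft_force: [0.1, -0.4, -0.8]
grip_width: 0.0255
gripper_force: 26.6
```

>>> {"fn": "arm_command", "kwargs": {
  "deltas": [
    {"rx": 0, "ry": 0, "rz": 0, "dx": -0.03, "dy": 0, "dz": 0, "fingers": 0.02},
    {"rx": 0, "ry": 0, "rz": 0, "dx": -0.03, "dy": 0, "dz": 0, "fingers": 0.02},
    {"rx": 0, "ry": 0, "rz": 0, "dx": -0.03, "dy": 0, "dz": 0, "fingers": 0.02},
    {"rx": 0, "ry": 0, "rz": 0, "dx": -0.03, "dy": 0, "dz": 0, "fingers": 0.02},
    {"rx": 0, "ry": 0, "rz": 0, "dx": -0.03, "dy": 0, "dz": 0, "fingers": 0.02},
    {"rx": 0, "ry": 0, "rz": 0, "dx": -0.03, "dy": 0, "dz": 0, "fingers": 0.02},
    {"rx": 0, "ry": 0, "rz": 0, "dx": -0.03, "dy": 0, "dz": 0, "fingers": 0.02},
    {"rx": 0, "ry": 0, "rz": 0, "dx": -0.015, "dy": 0, "dz": 0, "fingers": 0.02},
    {"rx": 0, "ry": 0, "rz": 0, "dx": -0.01, "dy": 0, "dz": 0, "fingers": 0.02},
    {"rx": 0, "ry": 0, "rz": 0, "dx": 0, "dy": 0, "dz": 0, "fingers": 0.02},
    {"rx": 0, "ry": 0, "rz": 0, "dx": 0, "dy": 0, "dz": 0, "fingers": 0.02}
  ]
}}

```text
time_s: 10.7
position: [0.5132, -0.1999, 0.3183]
tool_rot: [[0.006, 1.0, -0.0], [1.0, -0.006, 0.0], [0.0, -0.0, -1.0]]
ft_force: [-0.2, 0.4, -1.5]
grip_width: 0.0249
gripper_force: 26.6
```

```bash
python3 - <<'E'
from h import *
np.set_printoptions(precision=4,suppress=True)
P={n:env.get_image(n) for n in("scene","top")}
o=env.observe();c=o["position"];print(c,o["tool_rot"],o["gripper_force"])
tip=c-[0,0,.1437-.015]
for n,p in P.items():
    print(n,"pred tip",proj(p,tip),"shaft",proj(p,tip+[0,0,.055]),"guide",proj(p,[.517,-.202,.105]))
    for k in("probe_tip","probe_shaft","probe_head","guide"):
        for a in env.tip_of(k,p)[:2]: print(" ",k,round(a["p"],2),np.round(a["location"],1))
a=cv2.resize(P["scene"]["color"][70:190,250:370],(400,400),interpolation=2);b=cv2.resize(P["top"]["color"][160:280,320:440],(400,400),interpolation=2)
cv2.imwrite("pics/e1.png",np.hstack([a,b]))
E
```

```text
[ 0.5133 -0.1996  0.3185] [[ 0.0057  1.      0.0002]
 [ 1.     -0.0057  0.0001]
 [ 0.0001  0.0002 -1.    ]] 26.626624166965485
scene pred tip [303.2483 144.5338] shaft [303.0616 130.8051] guide [302.2398 164.4926]
  probe_tip 0.75 [301.5 142.5]
  probe_shaft 0.78 [305.1 130.2]
  probe_head 0.68 [303.6 107.3]
  guide 0.23 [331.6 222.2]
top pred tip [386.0671 213.1059] shaft [388.9856 210.1639] guide [382.7415 216.0455]
  probe_tip 0.47 [387.8 216. ]
  probe_shaft 0.42 [388.  211.7]
  probe_head 0.61 [398.6 208.4]
  probe_head 0.4 [451.5 221. ]
  guide 0.77 [380.9 216.4]
```

View pics/e1.png

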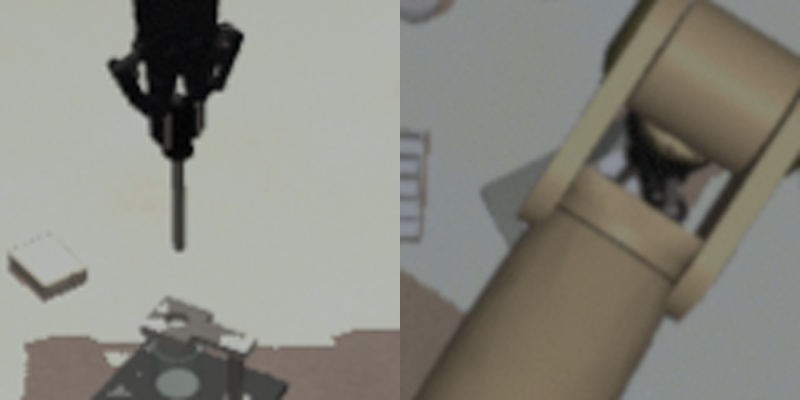

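The probe hangs upright, with its tip at about scene (303.5,143.5) just above the plate. The wrist hides the guide in the top view, so I'll fit the stand and rest outlines to the first images for sub-pixel positions.

```bash
cat > fit.py <<'E'
from h import *
from scipy.optimize import minimize
np.set_printoptions(precision=4,suppress=True)
P={n:env.get_image(n) for n in("scene","top")}
I={n:cv2.imread(f"pics/{n}0.png").astype(float) for n in P}
S=8
def rect(x0,x1,y0,y1,z): return [(x0,y0,z),(x1,y0,z),(x1,y1,z),(x0,y1,z)]
def circ(r,z,y=0): return [(r*np.cos(a),y+r*np.sin(a),z) for a in np.linspace(0,6.28,40)]
def loss(v,n,polys,roi):
    x0,y0,x1,y1=roi;c,s=np.cos(v[2]),np.sin(v[2])
    lab=np.zeros(((y1-y0)*S,(x1-x0)*S),np.uint8)
    for k,hull in polys:
        px=np.array([proj(P[n],[v[0]+c*a-s*b,v[1]+s*a+c*b,z]) for a,b,z in hull])
        px=((px-[x0,y0]+.5)*S-.5)
        if k>=10: px=cv2.convexHull(px.astype(np.float32))[:,0]
        cv2.fillPoly(lab,[np.round(px*16).astype(np.int32)],int(k)%10,shift=4)
    K=6;W=np.stack([cv2.resize((lab==k).astype(np.float32),(x1-x0,y1-y0),interpolation=cv2.INTER_AREA) for k in range(K)],-1)
    W=W.reshape(-1,K);W=W[:,W.sum(0)>1]
    Y=I[n][y0:y1,x0:x1].reshape(-1,3)
    Y=cv2.GaussianBlur(I[n],(0,0),.6)[y0:y1,x0:x1].reshape(-1,3)
    sol=np.linalg.lstsq(W,Y,rcond=None)[0]
    return np.mean(np.minimum(np.abs(W@sol-Y),25))
def fit(v0,n,polys,roi):
    best=None
    for d in(0,.006,-.006):
        sim=np.array(v0)+np.array([[0,0,0],[.008,d,0],[d,.008,0],[0,0,.08]])
        r=minimize(loss,v0,args=(n,polys,roi),method="Nelder-Mead",options=dict(initial_simplex=sim,xatol=1e-5,fatol=1e-5))
        if best is None or r.fun<best.fun: best=r
    return best.x,best.fun
E
cat > f1.py <<'E'
from fit import *
# region labels; +10 means convex hull of points (side walls)
base=[(11,rect(-.065,.065,-.07,.1,.012)+rect(-.065,.065,-.07,.1,0)),(2,rect(-.065,.065,-.07,.1,.012))]
gp=[(13,rect(-.027,.027,-.027,.027,.092)+rect(-.027,.027,-.027,.027,.105)),(4,rect(-.027,.027,-.027,.027,.105)),(4,rect(-.008,.008,.02,.07,.105)),(5,circ(.012,.105))]
yaw=np.radians(-90-0)
for n,roi,L in(("top",(335,185,415,258),base+gp),("scene",(262,150,350,212),base)):
    print("stand",n,*[min((fit([.517,-.201,y],n,L,roi) for y in(1.1,1.25)),key=lambda t:t[1])])
rest=[(2,rect(-.035,.035,-.109,.109,.13)),(3,circ(.015,.136,-.062)),(3,circ(.015,.136,0)),(3,circ(.015,.136,.062))]
for n,roi in(("top",(200,198,280,232)),("scene",(352,208,428,276))):
    print("rest",n,fit([.51,.242,-.033],n,rest,roi))
E
python3 f1.py
```

```text
stand top (array([ 0.5179, -0.1996,  0.4741]), np.float64(6.009467719032784))
stand scene (array([ 0.5178, -0.1998,  0.4714]), np.float64(17.023008103424846))
rest top (array([ 0.5095,  0.2418, -0.0334]), np.float64(10.182022003779474))
rest scene (array([ 0.5015,  0.2362, -0.0265]), np.float64(21.481230814934275))
```

>>> {"fn": "arm_command", "kwargs": {
  "deltas": [
    {"rx": 0, "ry": 0, "rz": 0, "dx": 0, "dy": 0.0045, "dz": 0, "fingers": 0.02},
    {"rx": 0, "ry": 0, "rz": 0, "dx": 0, "dy": 0, "dz": 0.015, "fingers": 0.02},
    {"rx": 0, "ry": 0, "rz": 0, "dx": 0, "dy": 0, "dz": 0.02, "fingers": 0.02},
    {"rx": 0, "ry": 0, "rz": 0, "dx": 0, "dy": 0, "dz": 0.02, "fingers": 0.02},
    {"rx": 0, "ry": 0, "rz": 0, "dx": 0, "dy": 0, "dz": 0.01, "fingers": 0.02},
    {"rx": 0, "ry": 0, "rz": 0, "dx": 0, "dy": 0, "dz": 0, "fingers": 0.02},
    {"rx": 0, "ry": 0, "rz": 0, "dx": 0, "dy": 0, "dz": 0, "fingers": 0.02}
  ]
}}

```text
time_s: 12.0
position: [0.5181, -0.2009, 0.2541]
tool_rot: [[0.007, 1.0, 0.001], [1.0, -0.007, -0.001], [-0.001, 0.001, -1.0]]
ft_force: [0.0, -0.7, -0.8]
grip_width: 0.0252
gripper_force: 26.7
```

```bash
cat > m.py <<'E'
from h import *
import sys
np.set_printoptions(precision=3,suppress=True)
P={n:env.get_image(n) for n in("scene","top")};p=P["scene"]
o=env.observe();c=o["position"];print(c,o["gripper_force"],o["ft_force"])
tip=c-[0,0,.1287];print("tip",tip)
g=p["color"].astype(float).mean(2)
for h in np.arange(0,.111,.01):
    u,v=proj(p,tip+[0,0,h]);r=int(round(v))
    x=np.arange(int(u)-8,int(u)+10);w=np.median(g[r,[x[0],x[1],x[-2],x[-1]]])-g[r,x];w=np.clip(w-10,0,None)
    print(round(h,2),"pred",u,v,"obs col",(w*x).sum()/w.sum(),"width",(w>25).sum())
a=cv2.resize(p["color"][110:190,260:340],(500,500),interpolation=2);b=cv2.resize(P["top"]["color"][190:240,355:405],(300,300),interpolation=2)
cv2.imwrite(sys.argv[1],np.hstack([a,np.vstack([b,np.zeros((200,300,3),np.uint8)])]))
E
python3 m.py pics/f1.png
```

```text
[ 0.518 -0.201  0.254] 26.653701961040497 [-0.439 -1.36  -1.058]
tip [ 0.518 -0.201  0.126]
0.0 pred 302.04337094086276 160.03495810976736 obs col 301.42223786066154 width 6
0.01 pred 302.0059322300991 157.71457567158868 obs col 301.9423247559894 width 4
0.02 pred 301.96818093095897 155.3748195807318 obs col 302.00757217226686 width 4
0.03 pred 301.9301131121726 153.0154461843226 obs col 301.89763440860213 width 4
0.04 pred 301.89172477627045 150.63620772655068 obs col 301.873665480427 width 4
0.05 pred 301.8530118581839 148.23685226194124 obs col 301.85158694680376 width 4
0.06 pred 301.8139702238103 145.81712356641762 obs col 301.81039197812214 width 4
0.07 pred 301.7745956685414 143.3767610460888 obs col 301.80092165898617 width 4
0.08 pred 301.7348839157536 140.91549964369324 obs col 301.8210045662101 width 4
0.09 pred 301.6948306152598 138.43306974262902 obs col 301.7438551099612 width 4
0.1 pred 301.65443134172045 135.92919706849682 obs col 301.7534722222223 width 4
0.11 pred 301.61368159301395 133.403602588081 obs col 301.5436105476673 width 10
```

View pics/f1.png

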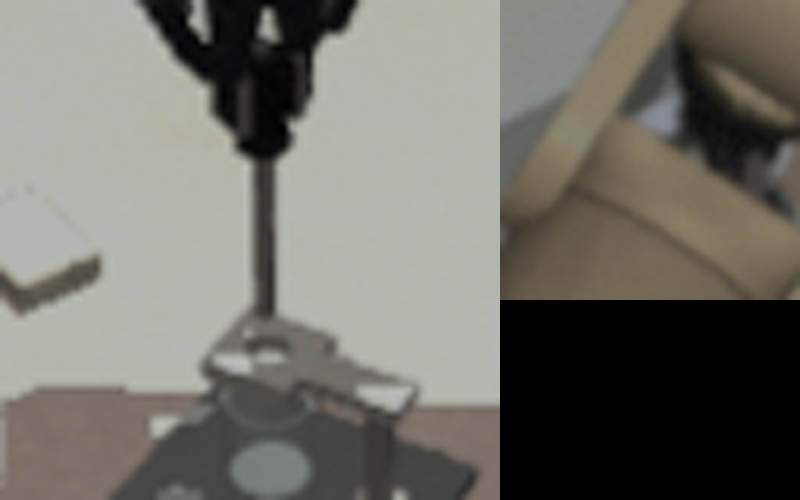

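>>> {"fn": "arm_command", "kwargs": {
  "deltas": [
    {"rx": 0, "ry": 0, "rz": 0, "dx": 0.001, "dy": 0, "dz": -0.02, "fingers": 0.02},
    {"rx": 0, "ry": 0, "rz": 0, "dx": 0, "dy": 0, "dz": -0.02, "fingers": 0.02},
    {"rx": 0, "ry": 0, "rz": 0, "dx": 0, "dy": 0, "dz": -0.02, "fingers": 0.02},
    {"rx": 0, "ry": 0, "rz": 0, "dx": 0, "dy": 0, "dz": 0, "fingers": 0.02},
    {"rx": 0, "ry": 0, "rz": 0, "dx": 0, "dy": 0, "dz": 0, "fingers": 0.02}
  ]
}}

```text
time_s: 12.6
position: [0.5177, -0.1997, 0.3132]
tool_rot: [[0.007, 1.0, 0.0], [1.0, -0.007, -0.0], [-0.0, 0.0, -1.0]]
ft_force: [0.4, 0.3, -1.0]
grip_width: 0.0252
gripper_force: 26.7
```

```bash
cat > f2.py <<'E'
from fit import *
I["scene"]=P["scene"]["color"].astype(float)
o=env.observe();c=o["position"];tip=c-[0,0,.1287];print(c,tip)
gp=[(13,rect(-.027,.027,-.027,.027,.092)+rect(-.027,.027,-.027,.027,.105)),(13,rect(-.008,.008,.02,.07,.097)+rect(-.008,.008,.02,.07,.105)),(4,rect(-.027,.027,-.027,.027,.105)),(4,rect(-.008,.008,.02,.07,.105)),(5,circ(.012,.105))]
n="scene"
for nm,L,roi in(("plate",gp,(285,156,330,175)),("platetop",gp,(285,156,330,169))):
    r=minimize(lambda v:loss([v[0],v[1],.473],n,L,roi),[.518,-.2],method="Nelder-Mead",options=dict(initial_simplex=[[.518,-.2],[.524,-.2],[.518,-.193]]));print(nm,r.x,r.fun)
    print("   hole px",proj(P[n],[*r.x,.105]),"pred",proj(P[n],[.5178,-.1997,.105]))
u=proj(P[n],tip);print("tip pred",u)
x0,y0=int(u[0])-9,int(u[1])
def L2(z): return [(11,circ(.006,z)+circ(.006,z+.1))]
roi=(x0,y0-14,x0+19,y0+9)
for z in np.arange(-.008,.013,.002):
    print(round(z,3),loss([tip[0],tip[1],0],n,L2(tip[2]+z),roi))
E
python3 f2.py
```

```text
[ 0.5175 -0.1996  0.3123] [ 0.5175 -0.1996  0.1836]
plate [ 0.5206 -0.1913] 12.234983572681802
   hole px [303.0709 166.5329] pred [302.4109 164.9344]
platetop [ 0.5153 -0.1996] 5.248908526881862
   hole px [303.0336 164.6947] pred [302.4109 164.9344]
tip pred [302.21   146.4803]
-0.008 4.537119804015684
-0.006 4.20594661793412
-0.004 3.9628782211034115
-0.002 3.640101821663233
0.0 3.4233204968262307
0.002 3.2695100722504846
0.004 3.3557586204629026
0.006 3.1787416527685624
0.008 3.5695520981429634
0.01 3.991577097700973
0.012 4.372734756845795
```

```bash
cat > ov.py <<'E'
from fit import *
import sys
p=P["scene"];o=env.observe();tip=o["position"]-[0,0,.1287]
x0,y0,w,h,s=272,136,66,50,12
img=cv2.resize(p["color"][y0:y0+h,x0:x0+w],None,fx=s,fy=s,interpolation=cv2.INTER_CUBIC)
img=np.clip(img.astype(float)*1.3,0,255).astype(np.uint8)
def dr(pts,org,yaw,col):
    c,q=np.cos(yaw),np.sin(yaw)
    px=np.array([proj(p,[org[0]+c*a-q*b,org[1]+q*a+c*b,z]) for a,b,z in pts])
    px=(px-[x0,y0]+.5)*s-.5
    cv2.polylines(img,[np.round(px*16).astype(np.int32)],True,col,1,cv2.LINE_AA,4)
g=(.5178,-.1997);y=.473
dr(rect(-.027,.027,-.027,.027,.105),g,y,(0,255,0));dr(circ(.012,.105),g,y,(0,0,255));dr(circ(.012,.092),g,y,(255,0,255))
dr(rect(-.027,.027,-.027,.027,.092),g,y,(255,255,0));dr(circ(.023,.07),g,y,(255,0,0));dr(circ(.008,.097,.07),g,y,(0,255,255))
dr(circ(.006,tip[2]),tip[:2],0,(0,0,255));dr(rect(-.065,.065,-.07,.1,.012),g,y,(0,255,0))
cv2.imwrite(sys.argv[1],img)
E
python3 ov.py pics/g1.png
```

View pics/g1.png

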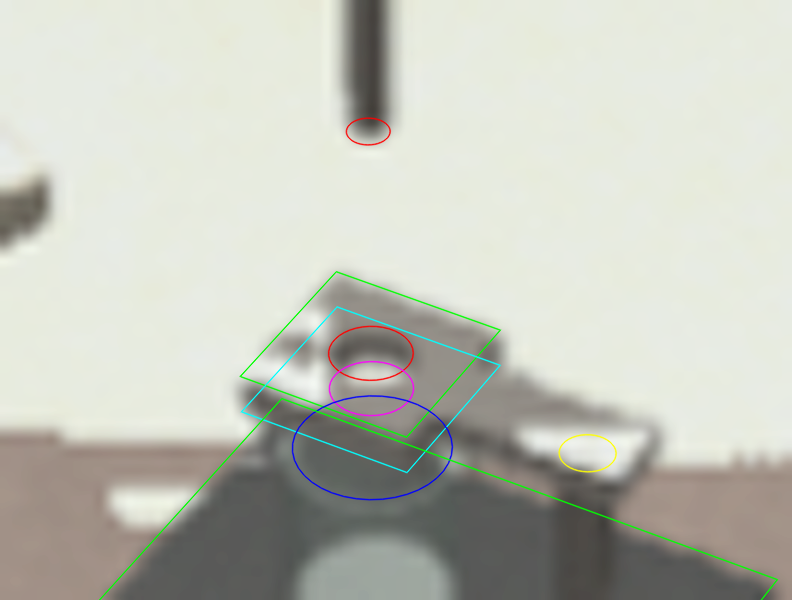

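The fixed parts sit about 0.7 px lower than predicted, and the tip ends about 1 px higher, perhaps because it is rounded. I'll hover just above the hole and compare the two directly.

>>> {"fn": "arm_command", "kwargs": {
  "deltas": [
    {"rx": 0, "ry": 0, "rz": 0, "dx": 0, "dy": 0, "dz": 0.015, "fingers": 0.02},
    {"rx": 0, "ry": 0, "rz": 0, "dx": 0, "dy": 0, "dz": 0.02, "fingers": 0.02},
    {"rx": 0, "ry": 0, "rz": 0, "dx": 0, "dy": 0, "dz": 0.02, "fingers": 0.02},
    {"rx": 0, "ry": 0, "rz": 0, "dx": 0, "dy": 0, "dz": 0.012, "fingers": 0.02},
    {"rx": 0, "ry": 0, "rz": 0, "dx": 0, "dy": 0, "dz": 0.006, "fingers": 0.02},
    {"rx": 0, "ry": 0, "rz": 0, "dx": 0, "dy": 0, "dz": 0, "fingers": 0.02},
    {"rx": 0, "ry": 0, "rz": 0, "dx": 0, "dy": 0, "dz": 0, "fingers": 0.02}
  ]
}}

```text
time_s: 13.5
position: [0.518, -0.1999, 0.2408]
tool_rot: [[0.007, 1.0, 0.001], [1.0, -0.007, -0.0], [-0.0, 0.001, -1.0]]
ft_force: [-0.6, -0.3, -1.0]
grip_width: 0.0255
gripper_force: 26.7
```

```bash
sed -i 's/x0,y0,w,h,s=.*/x0,y0,w,h,s=287,150,32,24,24/' ov.py; sed -i 's/^cv2.imwrite.*/cv2.imwrite(sys.argv[1],img);print(o["position"],tip,o["ft_force"])/; s/^g=(.*);y=/g=(.5178,-.1997);y=/' ov.py; python3 ov.py pics/h1.png
```

```text
[ 0.518  -0.1999  0.241 ] [ 0.518  -0.1999  0.1123] [-0.6133  0.0409 -0.0377]
```

View pics/h1.png

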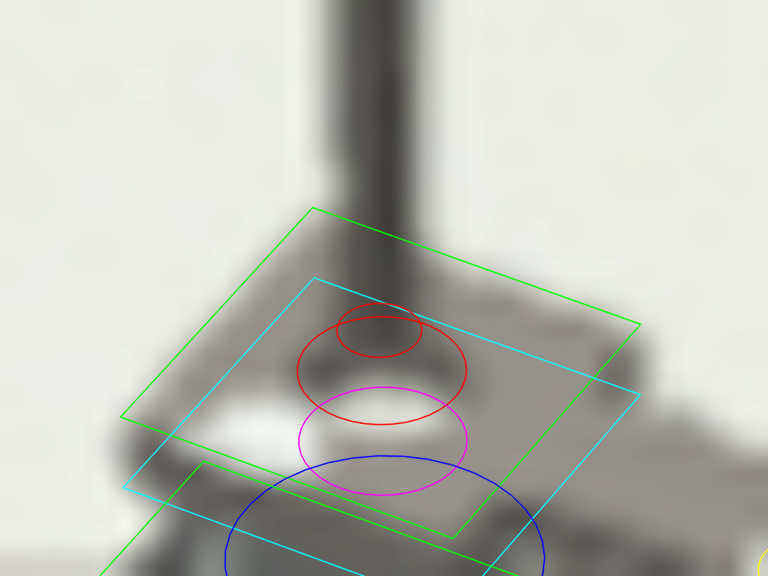

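```bash
cat > f3.py <<'E'
from fit import *
n="scene";I[n]=P[n]["color"].astype(float)
o=env.observe();c=o["position"];tip=c-[0,0,.1287];print(tip)
u=proj(P[n],tip+[0,0,.115]);x0,y0=int(u[0]),int(u[1])
roi=(x0-8,y0-1,x0+10,y0+12)
def L(z): return [(11,circ(.006,z)+circ(.006,z+.115)),(12,circ(.015,z+.115)+circ(.015,z+.121)+circ(.013,z+.16))]
for z in np.arange(-.008,.0081,.002):
    r=min((loss([tip[0]-.82*a,tip[1]+.57*a,0],n,L(tip[2]+z),roi),a) for a in np.arange(-.002,.0021,.001))
    print(round(z,3),r)
print(I[n][y0-2:y0+12,x0-8:x0+11].mean(2).astype(int),u)
E
python3 f3.py
```

```text
[ 0.5179 -0.1998  0.1122]
-0.008 (np.float64(8.64186523789798), np.float64(0.0))
-0.006 (np.float64(8.573126003436991), np.float64(0.0))
-0.004 (np.float64(8.081351691174962), np.float64(0.0))
-0.002 (np.float64(7.646646066207116), np.float64(0.0))
0.0 (np.float64(7.463543963542441), np.float64(0.0))
0.002 (np.float64(8.106496294514432), np.float64(0.0))
0.004 (np.float64(9.06378081566142), np.float64(0.0))
0.006 (np.float64(10.283998683620117), np.float64(0.0))
0.008 (np.float64(11.769588100571884), np.float64(0.0))
[[175 175 138  71  19  41  53  34   8   8   6   5   8 130 171 177 177 177
  178]
 [178 177 177 139  87  55  53  34  13   6   6   7  10  70 155 179 178 177
  178]
 [177 177 177 177 135  73  45  28  10   7   9   8  13  48 151 178 178 178
  178]
 [178 178 177 177 127  54  11  10   7   8   9  11  13  58 153 179 178 177
  178]
 [178 177 177 177 146  87  30   6   8   8  12  12  45 111 164 178 178 178
  177]
 [178 179 177 177 177 147 115  70  27  17  16  90 123 164 178 178 178 179
  179]
 [178 179 178 178 178 178 178 122  55  42  40 151 178 178 178 178 178 178
  178]
 [178 178 178 178 178 178 178 125  67  56  53 151 178 178 178 178 179 179
  179]
 [178 178 178 179 178 178 178 125  66  56  53 152 178 179 179 179 180 179
  179]
 [178 178 178 178 178 178 178 131  73  56  53 152 180 180 180 180 179 178
  179]
 [178 177 178 179 178 178 179 139  81  56  53 152 179 180 180 178 179 179
  179]
 [178 178 180 179 178 179 179 140  82  57  53 151 179 180 178 179 179 179
  179]
 [178 179 179 178 178 178 179 140  81  56  52 151 179 179 178 178 179 178
  179]
 [178 178 178 180 179 178 178 140  82  57  53 151 179 179 177 177 178 179
  178]] [301.9047 135.7109]
```

The collar fit agrees with the prediction, so the tip is just rounded. The hole sits about 1 mm further +y, so I'll nudge that way and descend in stages.

>>> {"fn": "arm_command", "kwargs": {
  "deltas": [
    {"rx": 0, "ry": 0, "rz": 0, "dx": 0.001, "dy": 0, "dz": 0, "fingers": 0.02},
    {"rx": 0, "ry": 0, "rz": 0, "dx": 0, "dy": 0, "dz": 0.005, "fingers": 0.02},
    {"rx": 0, "ry": 0, "rz": 0, "dx": 0, "dy": 0, "dz": 0.005, "fingers": 0.02},
    {"rx": 0, "ry": 0, "rz": 0, "dx": 0, "dy": 0, "dz": 0.005, "fingers": 0.02},
    {"rx": 0, "ry": 0, "rz": 0, "dx": 0, "dy": 0, "dz": 0, "fingers": 0.02},
    {"rx": 0, "ry": 0, "rz": 0, "dx": 0, "dy": 0, "dz": 0, "fingers": 0.02}
  ]
}}

```text
time_s: 14.3
position: [0.5178, -0.1988, 0.2252]
tool_rot: [[0.007, 1.0, -0.0], [1.0, -0.007, 0.0], [0.0, -0.0, -1.0]]
ft_force: [-1.2, 0.6, -0.1]
grip_width: 0.0253
gripper_force: 26.7
```

```bash
sed -i 's/g=(.5178,-.1997);y=/g=(.5178,-.1987);y=/; s/^img=np.clip.*/img=np.clip(img.astype(float)*1.3,0,255).astype(np.uint8)/' ov.py; python3 ov.py pics/i1.png
```

```text
[ 0.5179 -0.1988  0.2255] [ 0.5179 -0.1988  0.0968] [ 0.0533 -0.0624 -0.0975]
```

View pics/i1.png

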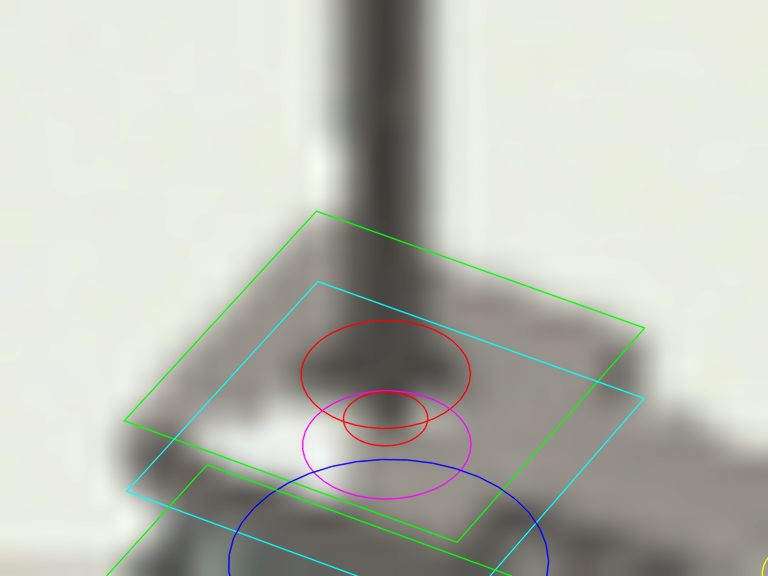

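The shaft (column about 387) is centred in the hole (about 302–470), with a gap at the front rim. No contact force shows, so I'll continue down.

>>> {"fn": "arm_command", "kwargs": {
  "deltas": [
    {"rx": 0, "ry": 0, "rz": 0, "dx": 0, "dy": 0, "dz": 0.005, "fingers": 0.02},
    {"rx": 0, "ry": 0, "rz": 0, "dx": 0, "dy": 0, "dz": 0.006, "fingers": 0.02},
    {"rx": 0, "ry": 0, "rz": 0, "dx": 0, "dy": 0, "dz": 0.006, "fingers": 0.02},
    {"rx": 0, "ry": 0, "rz": 0, "dx": 0, "dy": 0, "dz": 0.006, "fingers": 0.02},
    {"rx": 0, "ry": 0, "rz": 0, "dx": 0, "dy": 0, "dz": 0.006, "fingers": 0.02},
    {"rx": 0, "ry": 0, "rz": 0, "dx": 0, "dy": 0, "dz": 0.006, "fingers": 0.02},
    {"rx": 0, "ry": 0, "rz": 0, "dx": 0, "dy": 0, "dz": 0.006, "fingers": 0.02},
    {"rx": 0, "ry": 0, "rz": 0, "dx": 0, "dy": 0, "dz": 0.006, "fingers": 0.02},
    {"rx": 0, "ry": 0, "rz": 0, "dx": 0, "dy": 0, "dz": 0.005, "fingers": 0.02},
    {"rx": 0, "ry": 0, "rz": 0, "dx": 0, "dy": 0, "dz": 0.002, "fingers": 0.02},
    {"rx": 0, "ry": 0, "rz": 0, "dx": 0, "dy": 0, "dz": 0, "fingers": 0.02},
    {"rx": 0, "ry": 0, "rz": 0, "dx": 0, "dy": 0, "dz": 0, "fingers": 0.02}
  ]
}}

```text
time_s: 15.6
position: [0.5179, -0.1988, 0.1715]
tool_rot: [[0.007, 1.0, 0.0], [1.0, -0.007, -0.0], [-0.0, 0.0, -1.0]]
ft_force: [0.9, -0.5, -0.4]
grip_width: 0.0252
gripper_force: 26.7
```

```bash
python3 ov.py pics/j1.png; python3 f3.py | head -10
```

```text
[ 0.5179 -0.1988  0.1716] [ 0.5179 -0.1988  0.0429] [-0.8417  0.6528 -0.8894]
[ 0.5179 -0.1988  0.0428]
-0.008 (np.float64(16.87638260335602), np.float64(0.0))
-0.006 (np.float64(16.23744006173946), np.float64(0.0))
-0.004 (np.float64(16.04347712134153), np.float64(0.0))
-0.002 (np.float64(15.51948102582568), np.float64(0.0))
0.0 (np.float64(15.3822470813742), np.float64(0.0))
0.002 (np.float64(15.76296806682302), np.float64(0.0))
0.004 (np.float64(16.288692885838266), np.float64(0.0))
0.006 (np.float64(17.226661915775644), np.float64(0.0))
0.008 (np.float64(18.23070526466555), np.float64(0.0))
```

View pics/j1.png

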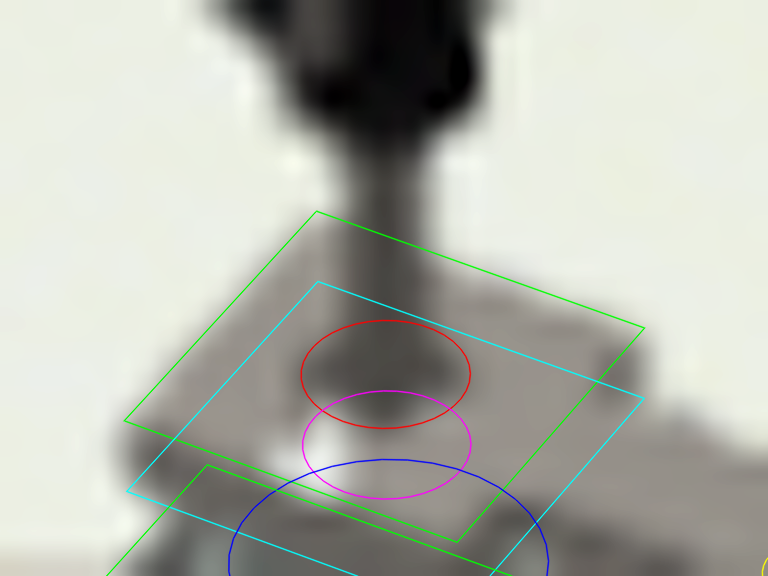

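The probe hangs through the hole. The shaft is centred at column 386 with the plate outline unchanged, the tip is about 27 mm above the jar floor, and no contact force shows. Handing in.

```bash
python3 -c "
from rig import env
print(env.close_job())"
```

```text
the job is handed in; nothing more can be done
None
```

I handed the job in with the probe held upright and still through the guide hole, centred as far as the scene image shows, its tip about 27 mm above the jar floor; I saw no sign of contact with the stand, but the verdict was not shown to me.

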